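Set out the tank-outlet joint for reassembly

TASK

Set the tank-outlet parts out for reassembly: put the rubber ring over the white flange's spigot so that it lies flat on the flange, then the steel collar over the same spigot, on top of the rubber ring. Stand the stainless ferrule upright on the bench to the left of the brass valve, in line with its side outlet, with about 3 cm clear between the outlet's mouth and the edge of the ferrule's foot, and stand the brass hex nut on the vise bed, in the middle between the two open jaws. Let go of everything and leave the tin and the wrench where they are.

Things in the scene. Friction and masses are not known exactly. Their poses are not given: they have to be found in the camera images.
- gasket: Loose black rubber sealing ring lying flat: 50 mm outside, 32 mm bore, 12 mm thick, 20-45 g. Origin: centre of its underside, z up.
- collar: Loose plain steel spacer collar standing on its end: 42 mm outside, 32 mm bore, 24 mm tall, about 60-130 g. Origin: centre of its underside, z up.
- ferrule: Loose stainless pipe ferrule standing upright, solid of revolution, 70 mm tall, about 0.2-0.4 kg: foot disc 50 mm diameter and 6 mm thick, neck 32 mm, bulge 42 mm diameter from 29 to 46 mm height, neck 28 mm, top flange 40 mm diameter from 65 to 70 mm height. Origin: centre of the underside of the foot, z up.
- nut: Loose hexagonal brass union nut with a 26 mm hole, standing on its end: 40 mm across flats (46 mm across corners), 28 mm tall, about 0.11-0.22 kg. Origin: centre of its underside, z up; its x axis is square to a flat (the other flats every 60 degrees).
- flange: Fixed to the bench: dark steel base plate 110 x 110 x 15 mm, on it a round white plastic flange 84 mm in diameter whose top face is 23 mm above the bench, with an upright spigot of 24 mm diameter in its middle, its chamfered tip 73 mm above the bench. Four screw heads on the plate's corners, lower than the flange face. Origin: centre of the plate's underside at bench height, on the spigot's axis.
- vise: Fixed low blue machine vise, jaws open: bed 60 mm (its x) by 120 mm (its y), bed top 20 mm above the bench; two jaws 80 mm long along its x, tops 55 mm above the bench, inner faces 73 mm apart at y = -36.5 and +36.5 mm. Screw with cross handle outside the +y jaw, out to 90 mm. Origin: under the middle of the gap between the jaws, at bench height.
- valve: Fixed upright brass valve: steel foot 60 mm diameter, brass body 44 mm diameter, black hand knob 40 mm diameter on top, top 106 mm above the bench. A horizontal side outlet pipe, axis 40 mm above the bench, points along its +y (roughly to the robot's left); the outlet's mouth (34 mm diameter) is 62 mm from the origin. Origin: centre of the foot's underside.
- tin: Bystander: loose round tin with a green lid, 75 mm diameter, 27 mm tall. Origin: centre of its underside.
- wrench: Bystander: loose steel wrench, 200 mm long, lying flat at the robot's right. Origin: on the underside, about its middle; x along the wrench.
There are look-alikes about, which are no part of the job. There is more than one size of the valve; the job needs the larger. What is shaped like the ferrule but blue is not meant.

How it is judged:
By the outcome, as a careful person would: the job done as asked, in the order asked, and still so for the second after the job is handed in, with the robot touching nothing.
It also fails if it takes over 109 s, if anything falls off the work surface, if the arm or the gripper's body presses on something with over 40 N, if the wrist force passes 120 N, or if a joint passes its speed limit or range.

ROBOT

A 7-joint arm with a two-finger parallel gripper is mounted at the origin on the work surface. World frame = base frame: x ahead of the robot, y to its left, z up, the work surface at z = 0. Lengths are in mm, angles in rad, forces in N, time in s.
With the tool pointing down it reaches from about 350 to 900 mm from the base axis. Payload 8.1 kg.
Tool frame: the origin (TCP) lies at the very end of the fingers, on their centre line; the grasp point (between the pads) lies 19 mm behind it; z points along the fingers, y is the line along which they close (so a half turn about z gives the same grasp; the last joint's range is limited). The gripper opens to 85 mm and grips with 20 to 120 N. Pads are 22 mm wide; open, the fingers measure 114 mm over their backs; the gripper's body (76 mm by 85 mm) begins 54 mm behind the grasp point. The pads swing forward as they close: fully open they stand 13 mm farther back than shut.
Start: joints at [-1.226, 0.434, 0.025, 1.573, -0.012, 1.134, -0.075], TCP at [270.642, 563.377, 231.323] pointing down, gripper open.
Joint ranges: [-2.62, 2.62], [-0.44, 2.09], [-1.27, 1.32], [0.08, 2.57], [-1.32, 4.46], [0.12, 2], [-2.74, 2.74]. Speed limits (rad/s): [2.22, 2.22, 3.01, 3.01, 3.14, 3.14, 3.14].

INTERFACE

Orientations are given as a unit quaternion [w, x, y, z].
In Python, from workcell import ctrl gives the robot as it stands.
- The arm moves only by the tool apply_moves, never from a script. Its argument "deltas" is a list of rows, each an object with "dp": the shift along the tool's x, y, z in units of 0.75 m (1.0 is 0.75 m), a list of three; "dr": the turn, a rotation vector about the tool's x, y, z in units of 90 degrees (1.0 is 90 degrees), a list of three; "grip": the closure, from -1 (fully open) to 1 (shut). A call has 1 to 12 rows; each row shifts and turns the commanded pose from where the row before left it, along the tool's axes as they then stand; what a row does not reach is not made up. A row lasts 1/10 s, in which the tool goes at most 50 mm and 8.59 degrees, less where a joint would pass 70% of its speed; a pose out of reach is approached as far as the arm can. A call with a number of a shift or a turn outside -1 to 1 is refused whole. A call with a gripper value outside its range is refused whole. The fingers move at their own pace and stop on an object; the grip force is fixed at half the most. Time passes only in rows, so rows that do not move let the fingers close. It gives the time, the measured TCP pose, the force, the opening and the grip force at its end, in the units of the state.
- ctrl.get_state(): the state, without advancing time (a new reading comes with each control period).
- ctrl.get_image(name): name is "scene" or "top" or "wrist"; returns a dict with "image" (384x512x3 uint8, blue, green, red), "intrinsics" (3x3 intrinsics, pixels), "dist_coeffs" ([k1, k2, p1, p2, k3] as OpenCV has them; the pictures are not rectified), "eye" and "orientation" of the camera in the world; the wrist camera has in their place "hand_eye" (4x4, takes a point from camera to tool coordinates, whose origin is the TCP and whose axes are the flange's). Camera axes: x right, y down, z forward; pixel columns grow to the right and rows downward; lengths in mm; the calibration is good to about 2 mm. A picture is of the moment at which its call begins: read the wrist's pose just before it. There is no depth.
- ctrl.sign_off(): hands the job in; it is judged then, once.
Trained networks look in a picture, given as the dict that the camera call returned (one of the last four; its "shot" number tells which), for a name from the list of things; names that differ only in an ending like _2 or _b are one class to them, and where a whole thing is asked for, a point or a joint stands for the part that bears it (a point fixed in the world has none). Each returns a list of dicts, best first, with "score" (0 to 1); they miss things now and then, are a little off and sometimes report something else, mostly with a low value. They report only what shows in the picture. A call takes as long as a camera call. They do not tell look-alikes from the thing itself.
- ctrl.cut_out(thing, picture): "region" (384x512 bool, what is visible of it) and "point" ([column, row] in pixels, amid what is visible of it).
The state is a dict: "clock": time; "joint_pos": joint angles; "joint_velocities": joint speeds; "joint_torque": joint torques, N m; "ee_pos": TCP position; "orientation": TCP orientation; "wrist_force": force on the tool from outside, world axes, zero at the start; "torque": the same for the moment, N m; "grip_width": opening from 0.0 (shut) to 1.0 (fully open); "grip_force": force on a finger pad.
Only numpy, scipy, OpenCV 4.12 (cv2) and the standard library are available. Lean on these libraries where they do the work, as an engineer would, in place of code of your own. Each camera call takes 0.05 s, during which the arm holds its last target. There are 200 camera calls.

## Working session

There is one attempt and no reset: what is moved stays moved. The work goes in short steps, Python scripts to look and compute and a tool call to move; the robot and the scene stay as the last step left them, time stands still between calls to the robot, and variables do not carry over. Pictures are saved under pics/ and viewed, at most 14 in all, crops included, and the job is handed in when it is done.

Besides the shell and the picture viewer there is one more tool, called after "Call:" as name(argument=value, ...) on one line, values as JSON. apply_moves: Moves the arm, as the interface text tells. Shifts and turns lie within -1 to 1; 1 stands for 0.75 m of shift or 90 degrees of turn. Its arguments: {"type":"object","properties":{"deltas":{"type":"array"}},"required":["deltas"]}

```bash
mkdir -p pics; ls
cat > h.py <<'E'
import numpy as np, cv2
from scipy.spatial.transform import Rotation as R
from workcell import ctrl
def rot(q): return R.from_quat([q[1],q[2],q[3],q[0]]).as_matrix()
def cam(p,st=None):
    K=np.array(p["intrinsics"],float);d=np.array(p["dist_coeffs"],float)
    if "hand_eye" in p:
        H=np.array(p["hand_eye"]);T=np.eye(4);T[:3,:3]=rot(st["orientation"]);T[:3,3]=st["ee_pos"];T=T@H
        return K,d,T[:3,:3],T[:3,3]
    o=np.array(p["orientation"],float)
    return K,d,(rot(o) if o.size==4 else o),np.array(p["eye"],float)
def unproj(c,px,z):
    K,d,Rm,e=c
    u=cv2.undistortPoints(np.array(px,float).reshape(-1,1,2),K,d).reshape(-1,2)
    r=np.c_[u,np.ones(len(u))]@Rm.T
    return e+r*((z-e[2])/r[:,2])[:,None]
def proj(c,P):
    K,d,Rm,e=c
    return cv2.projectPoints(np.array(P,float).reshape(-1,3),cv2.Rodrigues(Rm.T)[0],-Rm.T@e,K,d)[0].reshape(-1,2)
def look(n):
    st=ctrl.get_state();p=ctrl.get_image(n);return p,cam(p,st),st
E
python3 - <<'E'
from h import *
print(ctrl.get_state())
for n in ["scene","top","wrist"]:
    p,c,st=look(n); cv2.imwrite(f"pics/{n}0.png",p["image"]); print(n,c[3].round(),c[2].round(2).tolist(),c[0].round().tolist(),c[1])
    for t in "gasket collar ferrule nut flange vise valve tin wrench".split():
        if n=="wrist": break
        for r in ctrl.cut_out(t,p): print(t,round(r["score"],2),np.round(r["point"]),r["region"].sum(),unproj(c,r["point"],0)[0].round())
E
```

```text
pics
{'clock': 0.0, 'joint_pos': array([-1.2255851 ,  0.43520528,  0.02499085,  1.57407986, -0.01161072,
        1.13398689, -0.0750794 ]), 'joint_velocities': array([ 0.00076998,  0.00141333, -0.00110477,  0.00138207, -0.00067447,
       -0.00189173,  0.00015831]), 'joint_torque': array([-2.93759022e-04, -6.70488811e+01,  1.02496952e+00, -3.16210914e+01,
        1.55624875e-02,  1.25683451e-02, -2.56456531e-05]), 'ee_pos': array([270.4646883 , 562.90337866, 230.54382914]), 'orientation': array([-1.02778116e-04,  2.22073380e-01,  9.75029654e-01, -7.60155389e-04]), 'wrist_force': array([-0.53841948,  1.08076094, -0.49437012]), 'torque': array([ 0.01705856, -0.02856758,  0.0035507 ]), 'grip_force': 0.0, 'grip_width': 0.9972636071022709}
scene [1159. -123.  885.] [[0.04, 0.81, -0.58], [1.0, -0.02, 0.03], [0.01, -0.58, -0.81]] [[413.0, 0.0, 249.0], [0.0, 413.0, 194.0], [0.0, 0.0, 1.0]] [-0.10495001  0.          0.          0.          0.        ]
gasket 0.7 [311. 159.] 164 [410.  94.   0.]
collar 0.53 [201. 155.] 190 [ 387. -218.    0.]
ferrule 0.96 [370. 132.] 382 [305. 285.   0.]
ferru
[... 712 characters left out ...]
7. 253.] 112 [ 407. -226.    0.]
collar 0.6 [271. 115.] 656 [ 781. -110.    0.]
ferrule 0.88 [149. 247.] 395 [427. 220.   0.]
ferrule 0.77 [126. 282.] 415 [336. 281.   0.]
flange 0.73 [208. 250.] 195 [416.  61.   0.]
flange 0.56 [337. 203.] 1755 [ 536. -285.    0.]
vise 0.63 [112. 202.] 1662 [549. 323.   0.]
valve 0.94 [229. 177.] 616 [611.   4.   0.]
valve 0.78 [278. 180.] 277 [ 602. -128.    0.]
tin 0.92 [273. 119.] 644 [ 768. -117.    0.]
wrench 0.87 [411. 249.] 637 [ 414. -476.    0.]
wrist [197. 599. 375.] [[0.43, 0.85, 0.29], [0.9, -0.41, -0.14], [0.0, 0.32, -0.95]] [[283.0, 0.0, 250.0], [0.0, 283.0, 188.0], [0.0, 0.0, 1.0]] [-0.01965179  0.          0.          0.          0.        ]
```

View pics/scene0.png

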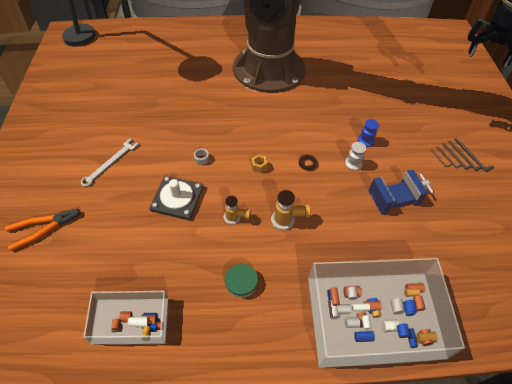

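View pics/top0.png

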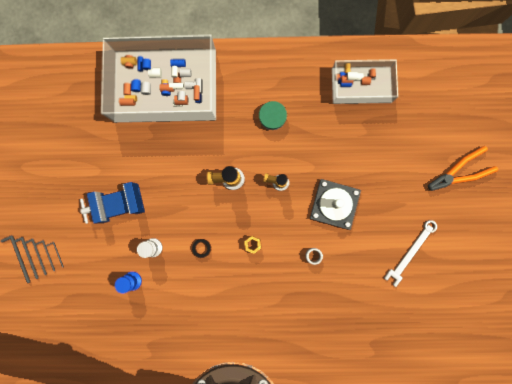

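The scene view shows the gasket at (308,162), collar (202,157), nut (260,163), silver ferrule (356,157) and blue decoy (370,132). It also shows the flange (178,198), large valve (288,212) with its outlet to the right (+y), and vise (400,192). I'll fit model silhouettes to both fixed views, then refine with the wrist camera.

```bash
cat > fit.py <<'E'
from h import *
from scipy.optimize import minimize
a=np.linspace(0,2*np.pi,48,endpoint=False)
def disc(r,z,n=None): return np.c_[r*np.cos(a),r*np.sin(a),0*a+z]
def cyl(r,z0,z1): return np.r_[disc(r,z0),disc(r,z1)]
def box(x0,x1,y0,y1,z0,z1): return np.array([[x,y,z] for x in(x0,x1) for y in(y0,y1) for z in(z0,z1)],float)
def hexp(z,ac=23.09): 
    b=np.radians(30+60*np.arange(6)); return np.c_[ac*np.cos(b),ac*np.sin(b),0*b+z]
ycyl=lambda r,y0,y1,z:np.r_[tuple(np.c_[r*np.cos(a),0*a+y,z+r*np.sin(a)] for y in(y0,y1))]
M={"gasket":[cyl(25,0,12)],"collar":[cyl(21,0,24)],
"ferrule":[cyl(25,0,6),cyl(16,6,29),cyl(21,29,46),cyl(14,46,65),cyl(20,65,70)],
"nut":[np.r_[hexp(0),hexp(28)]],
"flange":[box(-55,55,-55,55,0,15),cyl(42,15,23),cyl(12,23,73)],
"vise":[box(-30,30,-60,60,0,20),box(-40,40,36.5,60,0,55),box(-40,40,-60,-36.5,0,55)],
"valve":[cyl(30,0,6),cyl(22,6,80),cyl(20,86,106),ycyl(17,50,62,40),ycyl(12,0,62,40)]}
S=4
def sil(name,c,x,y,yaw,z=0):
    Rz=R.from_euler('z',yaw).as_matrix();m=np.zeros((384*S,512*S),np.uint8)
    for part in M[name]:
        q=proj(c,part@Rz.T+[x,y,z]); h=cv2.convexHull(((q+.5)*S-.5).astype(np.float32))
        cv2.fillConvexPoly(m,np.round(h).astype(np.int32),1)
    return m
def fill(reg):
    cs,_=cv2.findContours(reg.astype(np.uint8),cv2.RETR_EXTERNAL,cv2.CHAIN_APPROX_NONE)
    m=np.zeros(reg.shape,np.uint8);cv2.drawContours(m,[max(cs,key=cv2.contourArea)],-1,1,-1)
    return cv2.resize(m,None,fx=S,fy=S,interpolation=cv2.INTER_NEAREST)
def fit(name,views,x,y,yaws=(0,),z=0):
    T=[(c,fill(r)) for c,r in views]
    sy=0.2 if len(yaws)>1 else 0
    def cost(v,y0):
        s=0
        for c,t in T:
            m=sil(name,c,v[0],v[1],y0+v[2]*.02 if sy else y0,z);s+=1-(m&t).sum()/max((m|t).sum(),1)
        return s/len(T)
    best=None
    for y0 in yaws:
        o=minimize(cost,[x,y,0],args=(y0,),method="Nelder-Mead",options=dict(initial_simplex=[[x,y,0],[x+8,y,0],[x,y+8,0],[x,y,8]],maxfev=90))
        if best is None or o.fun<best[0]: best=(o.fun,o.x[0],o.x[1],y0+o.x[2]*.02 if sy else y0)
    return best
def pick(t,p,c,near,tol=70):
    for r in ctrl.cut_out(t,p):
        g=unproj(c,r["point"],25)[0]
        if np.hypot(*(g[:2]-near))<tol: return r
E
cat > run1.py <<'E'
from fit import *
G={"gasket":(420,62),"collar":(405,-220),"ferrule":(425,213),"nut":(425,-55),"flange":(540,-280),"vise":(540,318),"valve":(600,2)}
Y={"nut":np.radians([0,30]),"flange":np.radians([-20,0,20]),"vise":np.radians([-20,0,20]),"valve":np.radians([-20,0,20])}
V={t:[] for t in G}
for n in ["scene","top"]:
    p,c,st=look(n)
    for t in G:
        r=pick(t,p,c,G[t])
        if r: V[t].append((c,r["region"]))
        else: print("miss",n,t)
for t in G:
    if not V[t]: continue
    for vs in ([V[t]]+[[v] for v in V[t]] if len(V[t])>1 else [V[t]]):
        f=fit(t,vs,*G[t],Y.get(t,(0,))); print(t,np.round(f,2))
E
python3 run1.py
```

```text
gasket [1.2000e-01 4.2532e+02 7.9520e+01 0.0000e+00]
gasket [1.1000e-01 4.2627e+02 8.0060e+01 0.0000e+00]
gasket [1.1000e-01 4.2392e+02 7.7750e+01 0.0000e+00]
collar [ 2.1000e-01  3.9962e+02 -2.1661e+02  0.0000e+00]
collar [ 3.5000e-01  4.0265e+02 -2.1510e+02  0.0000e+00]
collar [ 7.0000e-02  3.9954e+02 -2.1661e+02  0.0000e+00]
ferrule [9.0000e-02 4.2610e+02 2.1072e+02 0.0000e+00]
ferrule [7.0000e-02 4.2941e+02 2.0938e+02 0.0000e+00]
ferrule [6.0000e-02 4.2520e+02 2.1149e+02 0.0000e+00]
nut [ 4.000e-01  4.330e+02 -5.702e+01  6.100e-01]
nut [ 5.0000e-02  4.3325e+02 -5.7310e+01  6.3000e-01]
nut [  0.73 432.96 -51.73   0.45]
flange [ 5.0000e-02  5.3437e+02 -2.7626e+02 -2.9000e-01]
flange [ 5.0000e-02  5.3594e+02 -2.7550e+02 -2.7000e-01]
flange [ 4.0000e-02  5.3316e+02 -2.7651e+02 -2.9000e-01]
vise [1.2000e-01 5.4555e+02 3.0161e+02 2.5000e-01]
vise [1.1000e-01 5.4546e+02 3.0186e+02 2.7000e-01]
vise [1.2000e-01 5.4437e+02 3.0171e+02 2.2000e-01]
valve [ 7.0000e-02  6.0731e+02 -5.9300e+00  3.0000e-02]
valve [ 6.0000e-02  6.0866e+02 -5.6300e+00  3.0000e-02]
valve [ 7.0000e-02  6.0731e+02 -6.5900e+00  3.0000e-02]
```

Call:
apply_moves(deltas=[{"dp":[0,-0.06,0],"dr":[0,0,-0.095],"grip":-1},{"dp":[0,-0.06,0],"dr":[0,0,-0.095],"grip":-1},{"dp":[0,-0.06,0],"dr":[0,0,-0.095],"grip":-1},{"dp":[-0.0354,-0.0526,0],"dr":[0,0,0],"grip":-1},{"dp":[-0.0354,-0.0526,0],"dr":[0,0,0],"grip":-1},{"dp":[-0.0354,-0.0526,0],"dr":[0,0,0],"grip":-1},{"dp":[-0.0354,-0.0526,0],"dr":[0,0,0],"grip":-1},{"dp":[-0.0354,-0.0526,0],"dr":[0,0,0],"grip":-1},{"dp":[-0.0354,-0.0526,0],"dr":[0,0,0],"grip":-1},{"dp":[-0.0354,-0.0526,0],"dr":[0,0,0],"grip":-1},{"dp":[-0.0354,-0.0526,0],"dr":[0,0,0],"grip":-1},{"dp":[-0.0354,-0.0526,0],"dr":[0,0,0],"grip":-1}])

```text
clock: 3.05
ee_pos: [471.0, 78.5, 231.7]
orientation: [0.0, -0.0, 1.0, 0.0]
wrist_force: [0.6, 0.8, -0.1]
grip_width: 1.002
grip_force: 0.0
```

Call:
apply_moves(deltas=[{"dp":[0,0,0],"dr":[0,0,0],"grip":-1},{"dp":[0,0,0],"dr":[0,0,0],"grip":-1},{"dp":[0,0,0],"dr":[0,0,0],"grip":-1}])

```text
clock: 3.35
ee_pos: [469.6, 81.1, 231.2]
orientation: [-0.0, -0.0, 1.0, 0.0]
wrist_force: [0.4, 0.8, 0.3]
grip_width: 1.003
grip_force: 0.0
```

```bash
cat > run2.py <<'E'
import sys
from fit import *
G={"gasket":(425,79),"collar":(400,-216),"ferrule":(427,211),"nut":(433,-57),"flange":(535,-276),"vise":(545,301),"valve":(608,-6)}
Y={"nut":np.radians([0,20,40]),"flange":np.radians([-16]*2),"vise":np.radians([15]*2),"valve":np.radians([2]*2)}
p,c,st=look("wrist");cv2.imwrite(f"pics/{sys.argv[1]}.png",p["image"])
print(st["clock"],st["ee_pos"].round(1),st["orientation"].round(4))
out=p["image"].copy()
for t in (sys.argv[2:] or G):
    r=pick(t,p,c,G[t])
    if not r: print("miss",t);continue
    f=fit(t,[(c,r["region"])],*G[t],Y.get(t,(0,)));print(t,round(r["score"],2),np.round(f,3))
    m=cv2.resize(sil(t,c,*f[1:]),(512,384),interpolation=cv2.INTER_AREA)
    cs,_=cv2.findContours((m>0).astype(np.uint8),0,2);cv2.drawContours(out,cs,-1,(255,0,255),1)
cv2.imwrite(f"pics/{sys.argv[1]}.png",out)
E
python3 run2.py w1
```

```text
3.35 [469.6  81.1 231.2] [-2.e-04 -5.e-04  1.e+00  2.e-04]
gasket 0.78 [7.90000e-02 4.25832e+02 7.96860e+01 0.00000e+00]
collar 0.81 [ 3.80000e-02  4.02857e+02 -2.18021e+02  0.00000e+00]
ferrule 0.64 [2.60000e-02 4.28341e+02 2.09489e+02 0.00000e+00]
nut 0.66 [ 4.5000e-02  4.3428e+02 -5.7655e+01  6.0500e-01]
flange 0.59 [ 1.60000e-02  5.36934e+02 -2.78686e+02 -2.89000e-01]
vise 0.78 [1.04000e-01 5.49029e+02 3.00529e+02 2.47000e-01]
valve 0.71 [ 1.1000e-01  6.1087e+02 -6.2830e+00  2.1000e-02]
```

View pics/w1.png

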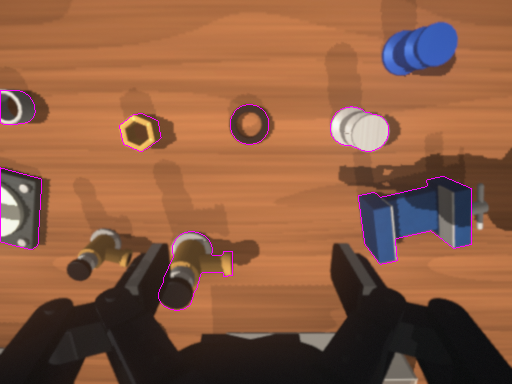

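The wrist view agrees with the model outlines: gasket (250,124), nut (140,132), ferrule (360,130), vise (415,220), valve (195,270). Next is the gasket.

Call:
apply_moves(deltas=[{"dp":[0.0116,-0.0004,0.055],"dr":[0,0,0],"grip":-1},{"dp":[0.0116,-0.0004,0.055],"dr":[0,0,0],"grip":-1},{"dp":[0.0116,-0.0004,0.055],"dr":[0,0,0],"grip":-1},{"dp":[0.0116,-0.0004,0.055],"dr":[0,0,0],"grip":-1},{"dp":[0.0116,-0.0003,0.055],"dr":[0,0,0],"grip":-1},{"dp":[0,0,0.016],"dr":[0,0,0],"grip":-0.5},{"dp":[0,0,0.013],"dr":[0,0,0],"grip":-0.3},{"dp":[0,0,0],"dr":[0,0,0],"grip":-0.1},{"dp":[0,0,0],"dr":[0,0,0],"grip":-0.1}])

```text
clock: 4.65
ee_pos: [427.4, 79.0, 3.9]
orientation: [0.001, 0.0, 1.0, 0.0]
wrist_force: [0.0, -0.2, 0.1]
grip_width: 0.562
grip_force: 39.5
```

Call:
apply_moves(deltas=[{"dp":[0,0,0],"dr":[0,0,0],"grip":1},{"dp":[0,0,0],"dr":[0,0,0],"grip":1},{"dp":[0,0,0],"dr":[0,0,0],"grip":1},{"dp":[0,0,0],"dr":[0,0,0],"grip":1},{"dp":[0,0,0],"dr":[0,0,0],"grip":1}])

```text
clock: 5.15
ee_pos: [426.7, 78.8, 3.5]
orientation: [0.0, 0.0, 1.0, 0.0]
wrist_force: [-0.6, -0.0, 0.4]
grip_width: 0.548
grip_force: 61.4
```

Call:
apply_moves(deltas=[{"dp":[0,0,-0.04],"dr":[0,0,0],"grip":1},{"dp":[0,0,-0.064],"dr":[0,0,0],"grip":1},{"dp":[0,0,-0.064],"dr":[0,0,0],"grip":1},{"dp":[0,-0.03,-0.05],"dr":[0,0,0],"grip":1},{"dp":[-0.0101,-0.06,-0.02],"dr":[0,0,0],"grip":1},{"dp":[-0.0101,-0.06,0],"dr":[0,0,0],"grip":1},{"dp":[-0.0101,-0.06,0],"dr":[0,0,0],"grip":1},{"dp":[-0.0101,-0.06,0],"dr":[0,0,0],"grip":1},{"dp":[-0.0101,-0.06,0],"dr":[0,0,0],"grip":1},{"dp":[-0.0101,-0.06,0],"dr":[0,0,0],"grip":1},{"dp":[-0.0101,-0.035,0],"dr":[0,0,0],"grip":1}])

```text
clock: 6.25
ee_pos: [478.9, -244.0, 181.9]
orientation: [0.0, 0.002, 1.0, -0.001]
wrist_force: [0.5, 0.4, 0.1]
grip_width: 0.544
grip_force: 61.7
```

Call:
apply_moves(deltas=[{"dp":[0,0,0],"dr":[0,0,0],"grip":1},{"dp":[0,0,0],"dr":[0,0,0],"grip":1}])

```text
clock: 6.45
ee_pos: [479.1, -240.0, 181.4]
orientation: [-0.0, 0.001, 1.0, 0.0]
wrist_force: [0.1, 0.8, -0.7]
grip_width: 0.548
grip_force: 61.7
```

```bash
python3 run2.py w2 flange collar nut; python3 -c "
from h import *
print(ctrl.get_state()['grip_width'])"
```

```text
6.45 [ 479.1 -240.   181.4] [-5.e-04  7.e-04  1.e+00  2.e-04]
flange 0.79 [ 4.03000e-01  5.36888e+02 -2.76650e+02 -3.01000e-01]
collar 0.6 [ 8.90000e-02  4.02680e+02 -2.16802e+02  0.00000e+00]
miss nut
0.5467928802339679
```

View pics/w2.png

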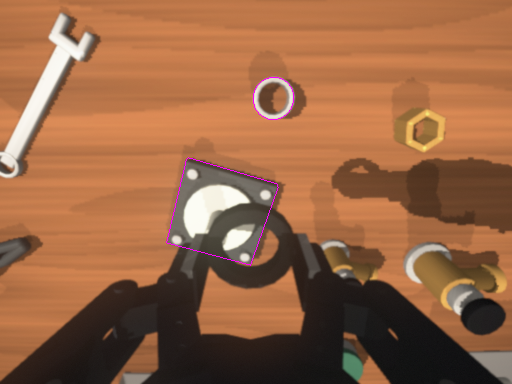

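The wrist view shows the gasket held level at (248,245). The plate outline fits the flange, and the collar is at (273,98). I'll move over the spigot and check the alignment just above its tip.

Call:
apply_moves(deltas=[{"dp":[-0.0387,-0.0247,0.0],"dr":[0,0,0],"grip":1},{"dp":[-0.0387,-0.0247,0.04],"dr":[0,0,0],"grip":1},{"dp":[0,0,0.06],"dr":[0,0,0],"grip":1},{"dp":[0,0,0.028],"dr":[0,0,0],"grip":1},{"dp":[0,0,0],"dr":[0,0,0],"grip":1},{"dp":[0,0,0],"dr":[0,0,0],"grip":1}])

```text
clock: 7.25
ee_pos: [537.9, -276.5, 86.4]
orientation: [-0.0, -0.0, 1.0, 0.0]
wrist_force: [0.7, -0.8, -0.1]
grip_width: 0.547
grip_force: 61.8
```

Run:
```python
from fit import *
p,c,st=look("wrist");print(st["ee_pos"].round(1));e=st["ee_pos"]
im=p["image"][180:384,100:400]
im1=cv2.resize(im,(600,408),interpolation=cv2.INTER_CUBIC)
for pts,col in ((disc(12,73)+[536.9,-277,0],(0,255,0)),(disc(16,8)+[e[0]-.9,e[1],e[2]-3.5],(255,0,255))):
    cv2.polylines(im1,[np.round((proj(c,pts)-[100,180])*2).astype(int)],True,col,1)
p,c,st=look("scene")
a0=cv2.resize(p["image"][150:225,130:230],(400,300),interpolation=cv2.INTER_CUBIC)
p,c,st=look("top")
b0=cv2.resize(p["image"][165:240,290:390],(400,300),interpolation=cv2.INTER_CUBIC)
cv2.imwrite("pics/w3.png",np.vstack([im1[:300],cv2.resize(np.hstack([a0,b0]),(600,225))]))
```

```text
[ 537.9 -276.5   86.4]
```

View pics/w3.png

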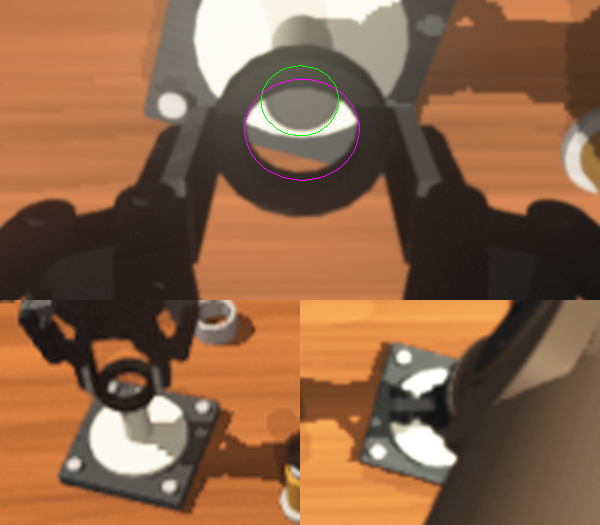

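The bore outline (magenta) and spigot tip (green) overlay what the picture shows, and they are concentric within about 1 mm. I'll lower the gasket.

Call:
apply_moves(deltas=[{"dp":[0,0,0.015],"dr":[0,0,0],"grip":1},{"dp":[0,0,0.015],"dr":[0,0,0],"grip":1},{"dp":[0,0,0],"dr":[0,0,0],"grip":1}])

```text
clock: 7.7
ee_pos: [536.6, -276.3, 61.6]
orientation: [-0.001, 0.0, 1.0, 0.001]
wrist_force: [0.1, 0.7, -0.2]
grip_width: 0.546
grip_force: 61.7
```

Call:
apply_moves(deltas=[{"dp":[0,0,0.016],"dr":[0,0,0],"grip":1},{"dp":[0,0,0.016],"dr":[0,0,0],"grip":1},{"dp":[0,0,0.012],"dr":[0,0,0],"grip":1},{"dp":[0,0,0],"dr":[0,0,0],"grip":1},{"dp":[0,0,0],"dr":[0,0,0],"grip":1}])

```text
clock: 8.2
ee_pos: [537.4, -277.0, 29.9]
orientation: [-0.0, 0.0, 1.0, 0.0]
wrist_force: [-0.1, 0.2, -0.3]
grip_width: 0.55
grip_force: 61.8
```

Call:
apply_moves(deltas=[{"dp":[0,0,0.001],"dr":[0,0,0],"grip":-0.4},{"dp":[0,0,0],"dr":[0,0,0],"grip":-0.4},{"dp":[0,0,0],"dr":[0,0,0],"grip":-0.4},{"dp":[0,0,-0.02],"dr":[0,0,0],"grip":-0.4},{"dp":[0,0,-0.06],"dr":[0,0,0],"grip":-0.4},{"dp":[0,0,-0.06],"dr":[0,0,0],"grip":-0.4},{"dp":[0,0,-0.05],"dr":[0,0,0],"grip":-0.4},{"dp":[0.0596,0.0265,0],"dr":[0,0,0],"grip":-0.4},{"dp":[0.0596,0.0265,0],"dr":[0,0,0],"grip":-0.4},{"dp":[0.0596,0.0265,0],"dr":[0,0,0],"grip":-0.4},{"dp":[0,0,0],"dr":[0,0,0],"grip":-0.4},{"dp":[0,0,0],"dr":[0,0,0],"grip":-0.4}])

```text
clock: 9.4
ee_pos: [403.0, -217.1, 173.3]
orientation: [0.001, 0.0, 1.0, 0.0]
wrist_force: [1.4, -0.6, -0.5]
grip_width: 0.704
grip_force: 0.0
```

```bash
python3 run2.py w4 collar
python3 - <<'E'
from fit import *
p,c,st=look("wrist")
for i,(n) in enumerate(["scene","top"]):
    p2,c2,_=look(n); q=proj(c2,[536.9,-277,40])[0].astype(int)
    t=cv2.resize(p2["image"][q[1]-37:q[1]+38,q[0]-50:q[0]+50],(400,300),interpolation=cv2.INTER_CUBIC)
    u=t if i==0 else np.hstack([u,t])
cv2.imwrite("pics/w4.png",np.vstack([u,cv2.resize(cv2.imread("pics/w4.png"),(400,300)).repeat(1,0) if 0 else np.hstack([cv2.resize(cv2.imread("pics/w4.png"),(400,300))]*2)]))
E
```

```text
9.4 [ 403.  -217.1  173.3] [1.e-03 2.e-04 1.e+00 3.e-04]
collar 0.71 [ 4.00000e-02  4.02963e+02 -2.15969e+02  0.00000e+00]
```

View pics/w4.png

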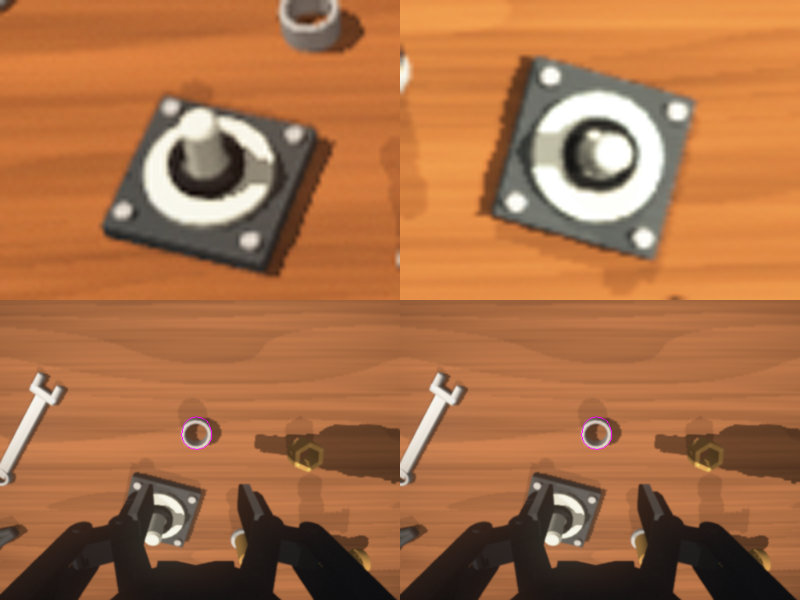

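The gasket lies flat around the spigot in both fixed views, and the collar's outline fits. I'll grasp the collar.

Call:
apply_moves(deltas=[{"dp":[0,0.0008,0.06],"dr":[0,0,0],"grip":-0.4},{"dp":[0,0,0.06],"dr":[0,0,0],"grip":-0.4},{"dp":[0,0,0.06],"dr":[0,0,0],"grip":-0.4},{"dp":[0,0,0.03],"dr":[0,0,0],"grip":-0.4},{"dp":[0,0,0.01],"dr":[0,0,0],"grip":-0.4},{"dp":[0,0,0],"dr":[0,0,0],"grip":-0.4},{"dp":[0,0,0],"dr":[0,0,0],"grip":1},{"dp":[0,0,0],"dr":[0,0,0],"grip":1},{"dp":[0,0,0],"dr":[0,0,0],"grip":1},{"dp":[0,0,0],"dr":[0,0,0],"grip":1}])

```text
clock: 10.65
ee_pos: [404.6, -217.3, 8.6]
orientation: [0.001, 0.0, 1.0, -0.0]
wrist_force: [-1.6, -0.2, 8.2]
grip_width: 0.468
grip_force: 60.5
```

Call:
apply_moves(deltas=[{"dp":[0,0,-0.02],"dr":[0,0,0],"grip":1},{"dp":[0,0,-0.05],"dr":[0,0,0],"grip":1},{"dp":[0,0,-0.06],"dr":[0,0,0],"grip":1},{"dp":[0,0,-0.03],"dr":[0,0,0],"grip":1},{"dp":[-0.0594,-0.0265,0],"dr":[0,0,0],"grip":1},{"dp":[-0.0594,-0.0265,0],"dr":[0,0,0],"grip":1},{"dp":[-0.0594,-0.027,0],"dr":[0,0,0],"grip":1},{"dp":[0,0,0.048],"dr":[0,0,0],"grip":1},{"dp":[0,0,0],"dr":[0,0,0],"grip":1},{"dp":[0,0,0],"dr":[0,0,0],"grip":1}])

```text
clock: 11.65
ee_pos: [536.3, -276.5, 91.5]
orientation: [-0.001, 0.0, 1.0, 0.0]
wrist_force: [-0.4, -0.2, -0.7]
grip_width: 0.47
grip_force: 61.0
```

Run:
```python
from fit import *
p,c,st=look("wrist");print(st["ee_pos"].round(1),st["grip_width"]);e=st["ee_pos"]
im=p["image"][180:384,100:400]
im1=cv2.resize(im,(600,408),interpolation=cv2.INTER_CUBIC)
for pts,col in ((disc(12,73)+[536.9,-277,0],(0,255,0)),(disc(16,24)+[e[0],e[1],e[2]-8.6],(255,0,255))):
    cv2.polylines(im1,[np.round((proj(c,pts)-[100,180])*2).astype(int)],True,col,1)
p,c,st=look("scene")
a0=cv2.resize(p["image"][150:225,130:230],(600,450),interpolation=cv2.INTER_CUBIC)
cv2.imwrite("pics/w5.png",np.vstack([im1[:300],a0[150:]]))
```

```text
[ 536.3 -276.5   91.5] 0.46974787994322253
```

View pics/w5.png

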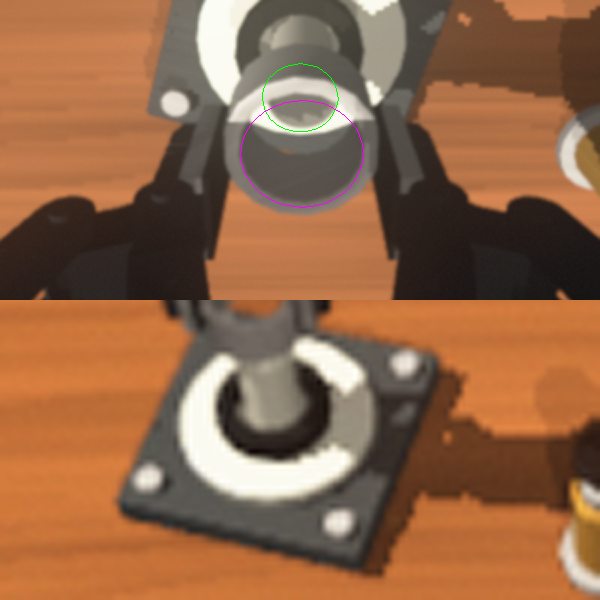

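The collar bore matches its prediction and sits over the spigot (green). I'll lower it in two steps.

Call:
apply_moves(deltas=[{"dp":[-0.0006,-0.0006,0.014],"dr":[0,0,0],"grip":1},{"dp":[0,0,0.014],"dr":[0,0,0],"grip":1},{"dp":[0,0,0],"dr":[0,0,0],"grip":1}])

```text
clock: 12.05
ee_pos: [536.6, -276.5, 68.7]
orientation: [-0.001, 0.0, 1.0, 0.001]
wrist_force: [0.2, 0.5, -1.3]
grip_width: 0.462
grip_force: 61.0
```

Call:
apply_moves(deltas=[{"dp":[0,0,0.014],"dr":[0,0,0],"grip":1},{"dp":[0,0,0.014],"dr":[0,0,0],"grip":1},{"dp":[0,0,0.006],"dr":[0,0,0],"grip":1},{"dp":[0,0,0],"dr":[0,0,0],"grip":1},{"dp":[0,0,0],"dr":[0,0,0],"grip":1}])

```text
clock: 12.55
ee_pos: [537.5, -277.3, 44.2]
orientation: [-0.0, 0.0, 1.0, 0.0]
wrist_force: [-0.7, -0.1, -0.2]
grip_width: 0.463
grip_force: 61.1
```

Call:
apply_moves(deltas=[{"dp":[0,0,0.001],"dr":[0,0,0],"grip":-0.4},{"dp":[0,0,0],"dr":[0,0,0],"grip":-0.4},{"dp":[0,0,0],"dr":[0,0,0],"grip":-0.4},{"dp":[0,0,-0.03],"dr":[0,0,0],"grip":-0.4},{"dp":[0,0,-0.06],"dr":[0,0,0],"grip":-0.4},{"dp":[0,0,-0.06],"dr":[0,0,0],"grip":-0.4},{"dp":[0.0275,0.0584,-0.025],"dr":[0,0,0],"grip":-0.4},{"dp":[0.0275,0.0584,0],"dr":[0,0,0],"grip":-0.4},{"dp":[0.0275,0.0584,0],"dr":[0,0,0],"grip":-0.4},{"dp":[0.0275,0.0584,0],"dr":[0,0,0],"grip":-0.4},{"dp":[0.0275,0.0584,0],"dr":[0,0,-0.055],"grip":-0.4},{"dp":[0,0,0],"dr":[0,0,0],"grip":-0.4}])

```text
clock: 13.75
ee_pos: [432.5, -54.3, 174.1]
orientation: [-0.001, -0.048, 0.999, 0.001]
wrist_force: [0.2, 0.3, -0.3]
grip_width: 0.699
grip_force: 0.0
```

Call:
apply_moves(deltas=[{"dp":[0,0,0],"dr":[0,0,0],"grip":-0.4},{"dp":[0,0,0],"dr":[0,0,0],"grip":-0.4}])

```text
clock: 13.95
ee_pos: [435.8, -60.6, 174.7]
orientation: [0.001, -0.042, 0.999, -0.0]
wrist_force: [0.4, -0.2, 0.3]
grip_width: 0.699
grip_force: 0.0
```

```bash
python3 run2.py w6 nut ferrule
python3 - <<'E'
from fit import *
for i,(n) in enumerate(["scene","top"]):
    p2,c2,_=look(n); q=proj(c2,[536.9,-277,40])[0].astype(int)
    t=cv2.resize(p2["image"][q[1]-37:q[1]+38,q[0]-50:q[0]+50],(400,300),interpolation=cv2.INTER_CUBIC)
    u=t if i==0 else np.hstack([u,t])
cv2.imwrite("pics/w6.png",np.vstack([u,np.hstack([cv2.resize(cv2.imread("pics/w6.png"),(400,300))]*2)]))
E
```

```text
13.95 [435.8 -60.6 174.7] [ 5.000e-04 -4.240e-02  9.991e-01 -2.000e-04]
nut 0.75 [ 3.70000e-02  4.34676e+02 -5.73740e+01  6.25000e-01]
ferrule 0.8 [2.90000e-02 4.28777e+02 2.10532e+02 0.00000e+00]
```

View pics/w6.png

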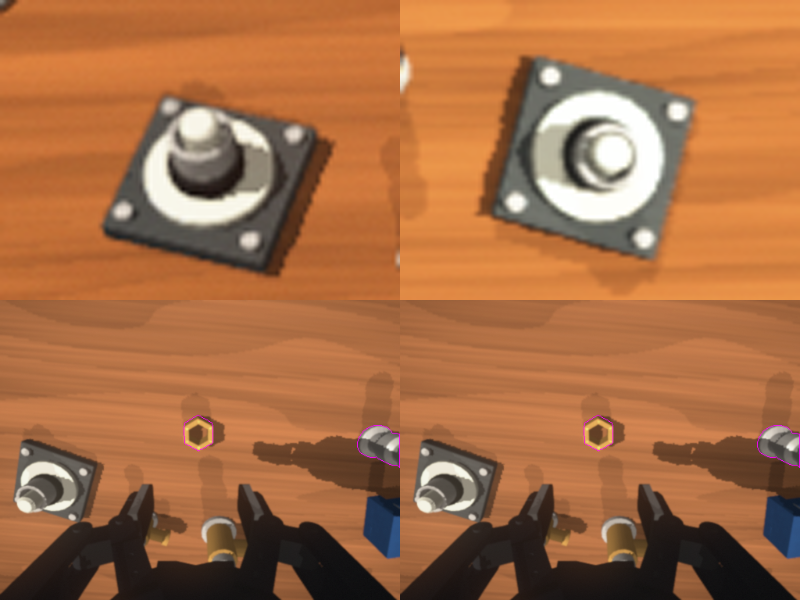

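The collar now sits on the gasket around the spigot in both views, and the nut's outline fits. I'll grasp the nut.

Call:
apply_moves(deltas=[{"dp":[0.0011,0.0043,0.06],"dr":[0,0,-0.01],"grip":-0.4},{"dp":[0,0,0.06],"dr":[0,0,0],"grip":-0.4},{"dp":[0,0,0.06],"dr":[0,0,0],"grip":-0.4},{"dp":[0,0,0.03],"dr":[0,0,0],"grip":-0.4},{"dp":[0,0,0.0136],"dr":[0,0,0],"grip":-0.4},{"dp":[0,0,0],"dr":[0,0,0],"grip":-0.4},{"dp":[0,0,0],"dr":[0,0,0],"grip":1},{"dp":[0,0,0],"dr":[0,0,0],"grip":1},{"dp":[0,0,0],"dr":[0,0,0],"grip":1},{"dp":[0,0,0],"dr":[0,0,0],"grip":1}])

```text
clock: 15.2
ee_pos: [435.2, -56.8, 8.0]
orientation: [0.001, -0.051, 0.999, 0.0]
wrist_force: [-1.6, -0.5, 9.1]
grip_width: 0.451
grip_force: 61.4
```

Call:
apply_moves(deltas=[{"dp":[0,0,-0.03],"dr":[0,0,0],"grip":1},{"dp":[0,0,-0.06],"dr":[0,0,0],"grip":1},{"dp":[0,0,-0.06],"dr":[0,0,0],"grip":1},{"dp":[0,0,-0.06],"dr":[0,0,0],"grip":1},{"dp":[0,0,-0.02],"dr":[0,0,0],"grip":1},{"dp":[-0.0239,0.0564,0],"dr":[0,0,0],"grip":1},{"dp":[-0.0239,0.0564,0],"dr":[0,0,0],"grip":1},{"dp":[-0.0239,0.0564,0],"dr":[0,0,0],"grip":1},{"dp":[-0.0239,0.0564,0],"dr":[0,0,0],"grip":1},{"dp":[-0.0239,0.0564,0],"dr":[0,0,0],"grip":1},{"dp":[-0.0239,0.0564,0],"dr":[0,0,0],"grip":1},{"dp":[-0.0239,0.0564,0],"dr":[0,0,0],"grip":1}])

```text
clock: 16.4
ee_pos: [529.0, 252.6, 180.1]
orientation: [0.001, -0.051, 0.999, 0.0]
wrist_force: [-0.1, 0.4, -1.2]
grip_width: 0.455
grip_force: 61.0
```

Call:
apply_moves(deltas=[{"dp":[0,0,0],"dr":[0,0,0.0907],"grip":1},{"dp":[0,0,0],"dr":[0,0,0.0907],"grip":1},{"dp":[0,0,0],"dr":[0,0,0.0907],"grip":1},{"dp":[0,0,0],"dr":[0,0,0.0907],"grip":1},{"dp":[0,0,0],"dr":[0,0,0.0907],"grip":1},{"dp":[0,0,0],"dr":[0,0,0.0907],"grip":1},{"dp":[0,0,0],"dr":[0,0,0.0907],"grip":1},{"dp":[0,0,0],"dr":[0,0,0.0907],"grip":1},{"dp":[0,0,0],"dr":[0,0,0.0907],"grip":1},{"dp":[0,0,0],"dr":[0,0,0.0907],"grip":1},{"dp":[0,0,0],"dr":[0,0,0],"grip":1},{"dp":[0,0,0],"dr":[0,0,0],"grip":1}])

```text
clock: 17.6
ee_pos: [528.7, 250.8, 179.6]
orientation: [0.0, 0.612, 0.791, 0.0]
wrist_force: [-0.1, -0.8, -2.8]
grip_width: 0.452
grip_force: 61.1
```

```bash
python3 run2.py w7 vise valve;python3 -c "
from h import *
s=ctrl.get_state();print(s['joint_pos'].round(2),rot(s['orientation']).round(3))"
```

```text
17.6 [528.7 250.8 179.6] [0.000e+00 6.124e-01 7.905e-01 2.000e-04]
vise 0.96 [1.41000e-01 5.47797e+02 2.99786e+02 2.51000e-01]
valve 0.67 [ 8.1400e-01  6.0983e+02 -6.9710e+00  6.5000e-02]
[-1.01  0.48  0.68  1.78 -0.35  1.01  0.06] [[-0.248  0.969  0.   ]
 [ 0.969  0.248  0.   ]
 [ 0.     0.    -1.   ]]
```

View pics/w7.png

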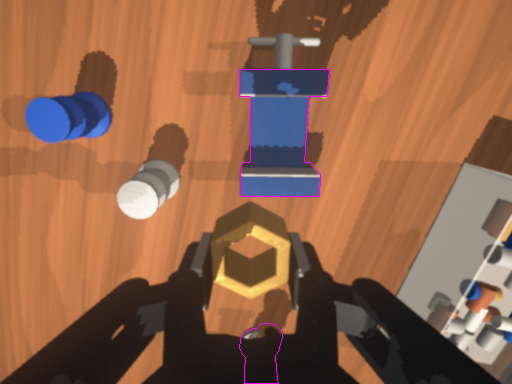

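The vise outline, at (280,130) in the picture, matches every edge and gives (548, 300) with the tool aligned to 14.4°. I'll place the nut.

Call:
apply_moves(deltas=[{"dp":[0.0286,0.0206,0],"dr":[0,0,0],"grip":1},{"dp":[0.0286,0.0206,0],"dr":[0,0,0],"grip":1},{"dp":[0,0,0.05],"dr":[0,0,0],"grip":1},{"dp":[0,0,0.06],"dr":[0,0,0],"grip":1},{"dp":[0,0,0.04],"dr":[0,0,0],"grip":1},{"dp":[0,0,0.02],"dr":[0,0,0],"grip":1},{"dp":[0,0,0.02],"dr":[0,0,0],"grip":1},{"dp":[0,0,0],"dr":[0,0,0],"grip":1},{"dp":[0,0,0],"dr":[0,0,0],"grip":1}])

```text
clock: 18.65
ee_pos: [549.1, 300.0, 37.7]
orientation: [0.0, 0.614, 0.789, 0.001]
wrist_force: [0.5, 1.1, -1.4]
grip_width: 0.455
grip_force: 61.0
```

Call:
apply_moves(deltas=[{"dp":[0,-0.0007,0.008],"dr":[0,0,0],"grip":1},{"dp":[0,0,0.004],"dr":[0,0,0],"grip":1},{"dp":[0,0,0],"dr":[0,0,0],"grip":1},{"dp":[0,0,0],"dr":[0,0,0],"grip":1}])

```text
clock: 19.05
ee_pos: [548.1, 300.0, 28.2]
orientation: [0.0, 0.614, 0.789, 0.001]
wrist_force: [-0.6, 0.1, 2.2]
grip_width: 0.453
grip_force: 61.3
```

Call:
apply_moves(deltas=[{"dp":[0,0,0],"dr":[0,0,0],"grip":-0.4},{"dp":[0,0,0],"dr":[0,0,0],"grip":-0.4},{"dp":[0,0,0],"dr":[0,0,0],"grip":-0.4},{"dp":[0,0,-0.036],"dr":[0,0,0],"grip":-0.4},{"dp":[0,0,-0.06],"dr":[0,0,0],"grip":-0.4},{"dp":[0,0,-0.06],"dr":[0,0,0],"grip":-0.4},{"dp":[0,0,-0.06],"dr":[0,0,0.0775],"grip":-0.4},{"dp":[0,0,0],"dr":[0,0,0.0775],"grip":-0.4},{"dp":[-0.03,-0.0398,0],"dr":[0,0,0],"grip":-0.4},{"dp":[-0.03,-0.0398,0],"dr":[0,0,0],"grip":-0.4},{"dp":[-0.03,-0.0398,0],"dr":[0,0,0],"grip":-0.4},{"dp":[-0.03,-0.0398,0],"dr":[0,0,0],"grip":-0.4}])

```text
clock: 20.25
ee_pos: [427.5, 208.1, 189.4]
orientation: [-0.0, 0.706, 0.709, -0.0]
wrist_force: [0.5, -0.9, 1.2]
grip_width: 0.699
grip_force: 0.0
```

Call:
apply_moves(deltas=[{"dp":[0,0,0],"dr":[0,0,0],"grip":-0.4},{"dp":[0,0,0],"dr":[0,0,0],"grip":-0.4}])

```text
clock: 20.45
ee_pos: [428.5, 209.3, 190.1]
orientation: [-0.001, 0.706, 0.709, 0.001]
wrist_force: [0.2, 0.6, 0.2]
grip_width: 0.697
grip_force: 0.0
```

```bash
sed -i 's/z=0):\n/&/; s/f=fit(t,\[(c,r\["region"\])\],\*G\[t\],Y.get(t,(0,)))/Z=20 if t=="nut" and "vn" in sys.argv[1] else 0; f=fit(t,[(c,r["region"])],*G[t],Y.get(t,(0,)),Z)/; s/sil(t,c,\*f\[1:\])/sil(t,c,*f[1:],Z)/; s/"nut":(433,-57)/"nut":(548,300) if "vn" in sys.argv[1] else (433,-57)/' run2.py; python3 run2.py vn8 ferrule vise nut
```

```text
20.45 [428.5 209.3 190.1] [-5.000e-04  7.055e-01  7.087e-01  6.000e-04]
ferrule 0.67 [4.10000e-02 4.28766e+02 2.09358e+02 0.00000e+00]
vise 0.59 [2.25000e-01 5.47817e+02 2.99833e+02 2.39000e-01]
miss nut
```

View pics/vn8.png

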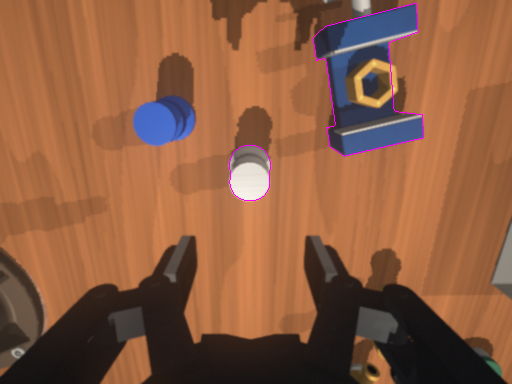

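The nut stands between the jaws at (373,84), and the ferrule outline fits at (250,173). I'll grasp the ferrule.

Call:
apply_moves(deltas=[{"dp":[0,0.0003,0.05],"dr":[0,0,0],"grip":-0.4},{"dp":[0,0,0.06],"dr":[0,0,0],"grip":-0.4},{"dp":[0,0,0.06],"dr":[0,0,0],"grip":-0.4},{"dp":[0,0,0.04],"dr":[0,0,0],"grip":-0.4},{"dp":[0,0,0.0193],"dr":[0,0,0],"grip":-0.4},{"dp":[0,0,0],"dr":[0,0,0],"grip":-0.4},{"dp":[0,0,0],"dr":[0,0,0],"grip":1},{"dp":[0,0,0],"dr":[0,0,0],"grip":1},{"dp":[0,0,0],"dr":[0,0,0],"grip":1},{"dp":[0,0,0],"dr":[0,0,0],"grip":1}])

```text
clock: 21.65
ee_pos: [429.5, 209.7, 18.4]
orientation: [0.0, 0.705, 0.709, 0.001]
wrist_force: [0.3, 0.8, 0.5]
grip_width: 0.47
grip_force: 61.0
```

Run:
```python
from fit import *
f=[]
p,c,_=look("scene"); p2,c2,_=look("top")
vs=[(k,pick("valve",q,k,(600,0))["region"]) for q,k in((p,c),(p2,c2))]
print(fit("valve",vs,609,-6,np.radians([0,4])))
t=np.hstack([cv2.resize(q["image"][v-37:v+38,u-50:u+50],(400,300),interpolation=cv2.INTER_CUBIC) for q,(u,v) in ((q,proj(k,[548,300,40])[0].astype(int)) for q,k in((p,c),(p2,c2)))])
cv2.imwrite("pics/v9.png",t)
```

```text
(np.float64(0.08561894765233874), np.float64(608.1700137497148), np.float64(-5.7326077521777545), np.float64(0.05195875662114126))
```

View pics/v9.png

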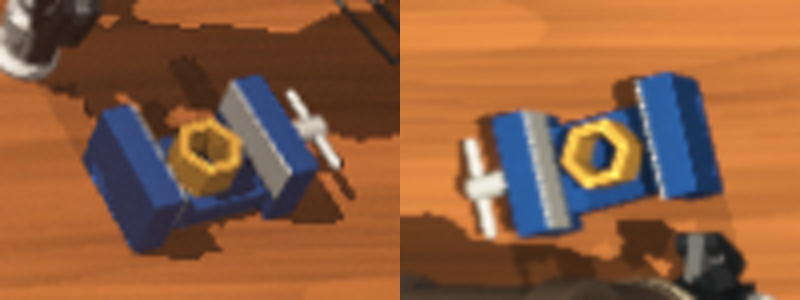

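The nut is centred on the bed between the jaws in both views. I'll lift the ferrule and take an unobstructed wrist view of the valve to get its outlet direction.

Call:
apply_moves(deltas=[{"dp":[0,0,-0.03],"dr":[0,0,0],"grip":1},{"dp":[0,0,-0.06],"dr":[0,0,0],"grip":1},{"dp":[0,0,-0.06],"dr":[0,0,0],"grip":1},{"dp":[0,0,-0.06],"dr":[0,0,0],"grip":1},{"dp":[-0.06,0.0156,-0.02],"dr":[0,0,0],"grip":1},{"dp":[-0.06,0.0156,0],"dr":[0,0,0],"grip":1},{"dp":[-0.06,0.0156,0],"dr":[0,0,0],"grip":1},{"dp":[-0.06,0.0156,0],"dr":[0,0,0],"grip":1},{"dp":[-0.06,0.0156,0],"dr":[0,0,0],"grip":1},{"dp":[-0.06,0.0156,0],"dr":[0,0,0],"grip":1},{"dp":[0,0,0],"dr":[0,0,0],"grip":1},{"dp":[0,0,0],"dr":[0,0,0],"grip":1}])

```text
clock: 23.05
ee_pos: [500.0, -62.2, 190.1]
orientation: [-0.0, 0.707, 0.707, -0.0]
wrist_force: [0.0, -0.2, -2.5]
grip_width: 0.471
grip_force: 61.6
```

```bash
python3 run2.py w10 valve
```

```text
23.05 [500.  -62.2 190.1] [-1.000e-04  7.069e-01  7.073e-01 -2.000e-04]
valve 0.69 [ 3.80000e-02  6.08961e+02 -6.57000e+00  1.10000e-02]
```

View pics/w10.png

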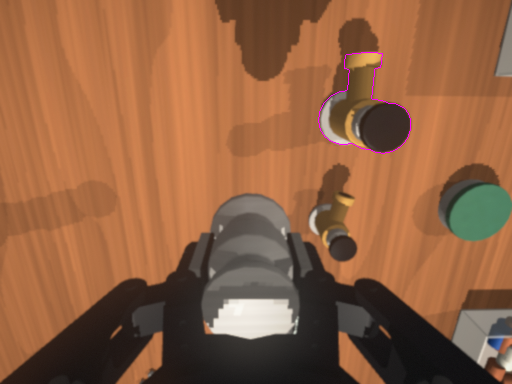

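The valve outline fits well at (360,105): origin (609,-6.5), outlet within 1–2° of +y. The ferrule goes to about (607,110.5).

Call:
apply_moves(deltas=[{"dp":[0.0461,0.0286,0],"dr":[0,0,0],"grip":1},{"dp":[0.0461,0.0286,0],"dr":[0,0,0],"grip":1},{"dp":[0.0461,0.0286,0],"dr":[0,0,0],"grip":1},{"dp":[0.0461,0.0286,0],"dr":[0,0,0],"grip":1},{"dp":[0.0461,0.0286,0],"dr":[0,0,0],"grip":1},{"dp":[0,0,0.05],"dr":[0,0,0],"grip":1},{"dp":[0,0,0.06],"dr":[0,0,0],"grip":1},{"dp":[0,0,0.06],"dr":[0,0,0],"grip":1},{"dp":[0,0,0.04],"dr":[0,0,0],"grip":1},{"dp":[0,0,0.01],"dr":[0,0,0],"grip":1},{"dp":[0,0,0],"dr":[0,0,0],"grip":1},{"dp":[0,0,0],"dr":[0,0,0],"grip":1}])

```text
clock: 24.35
ee_pos: [607.9, 113.6, 26.8]
orientation: [0.001, 0.705, 0.709, 0.001]
wrist_force: [0.2, -0.9, -2.4]
grip_width: 0.469
grip_force: 61.6
```

Call:
apply_moves(deltas=[{"dp":[-0.002,0,0.005],"dr":[0,0,0],"grip":1},{"dp":[0,0,0.004],"dr":[0,0,0],"grip":1},{"dp":[0,0,0],"dr":[0,0,0],"grip":1},{"dp":[0,0,0],"dr":[0,0,0],"grip":1}])

```text
clock: 24.75
ee_pos: [607.0, 111.4, 18.7]
orientation: [0.0, 0.706, 0.709, 0.0]
wrist_force: [0.6, 0.5, -1.8]
grip_width: 0.471
grip_force: 61.6
```

Call:
apply_moves(deltas=[{"dp":[-0.001,0,0.0012],"dr":[0,0,0],"grip":1},{"dp":[0,0,0],"dr":[0,0,0],"grip":1},{"dp":[0,0,0],"dr":[0,0,0],"grip":-0.4},{"dp":[0,0,0],"dr":[0,0,0],"grip":-0.4},{"dp":[0,0,0],"dr":[0,0,0],"grip":-0.4},{"dp":[0,0,-0.03],"dr":[0,0,0],"grip":-0.4},{"dp":[0,0,-0.06],"dr":[0,0,0],"grip":-0.4},{"dp":[0,0,-0.06],"dr":[0,0,0],"grip":-0.4},{"dp":[0,0,-0.06],"dr":[0,0,0],"grip":-0.4},{"dp":[-0.05,-0.04,-0.02],"dr":[0,0,0],"grip":-0.4},{"dp":[-0.05,-0.04,0],"dr":[0,0,0],"grip":-0.4},{"dp":[-0.05,-0.04,0],"dr":[0,0,0],"grip":-0.4}])

```text
clock: 25.95
ee_pos: [516.9, -3.4, 190.5]
orientation: [0.0, 0.705, 0.709, 0.001]
wrist_force: [-0.1, -1.1, 0.7]
grip_width: 0.704
grip_force: 0.0
```

Call:
apply_moves(deltas=[{"dp":[0,-0.05,0],"dr":[0,0,0],"grip":-0.4},{"dp":[0,0,0],"dr":[0,0,0],"grip":-0.4},{"dp":[0,0,0],"dr":[0,0,0],"grip":-0.4}])

```text
clock: 26.25
ee_pos: [479.9, -2.0, 190.2]
orientation: [-0.0, 0.706, 0.709, 0.001]
wrist_force: [0.8, 0.6, -0.5]
grip_width: 0.702
grip_force: 0.0
```

```bash
sed -i 's/"ferrule":(427,211)/"ferrule":(607,111)/' run2.py; python3 run2.py w11 ferrule valve
python3 - <<'E'
from h import *
t=[]
for n in ["scene","top"]:
    p,c,_=look(n)
    for P in ([609,60,40],[537,-277,40]):
        u,v=proj(c,P)[0].astype(int); t.append(cv2.resize(p["image"][v-37:v+38,u-50:u+50],(400,300),interpolation=cv2.INTER_CUBIC))
cv2.imwrite("pics/v12.png",np.vstack([np.hstack([t[0],t[2]]),np.hstack([t[1],cv2.resize(cv2.imread("pics/w11.png"),(400,300))])]))
E
```

```text
26.25 [479.9  -2.  190.2] [-3.000e-04  7.055e-01  7.087e-01  7.000e-04]
ferrule 0.76 [3.60000e-02 6.08351e+02 1.11268e+02 0.00000e+00]
valve 0.91 [ 5.30000e-02  6.09866e+02 -6.76600e+00  1.60000e-02]
```

View pics/v12.png

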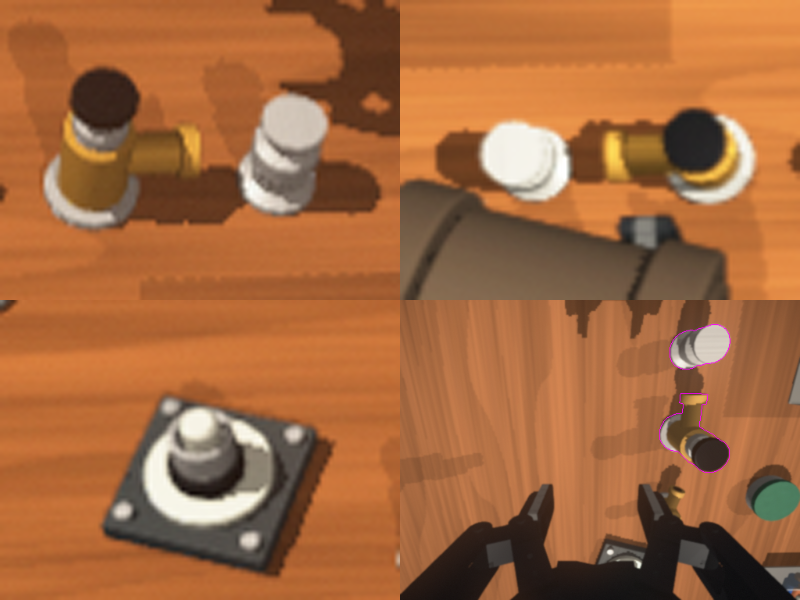

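The ferrule stands in line with the outlet, about 31 mm clear of its mouth. The gasket and collar are seated on the flange, and the gripper is free.

```bash
python3 -c "
from h import *
print(ctrl.sign_off())"
```

```text
the job is handed in; nothing more can be done
None
```

I handed the job in at about 26 s on the clock. The gasket lies flat on the flange with the collar on top, the ferrule stands in line with the valve outlet about 31 mm clear, and the nut is centred on the vise bed. The camera views confirmed each placing, the tin and wrench were left alone, and the gripper is touching nothing.

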